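# Tip used bung and cap into the lab waste bin

### The arm

A 6-joint arm with a two-finger parallel gripper is mounted at the origin on the work surface. World frame = base frame: x ahead of the robot, y to its left, z up, the work surface at z = 0. Lengths are in mm, angles in degrees, forces in N, time in s.
With the tool pointing down it reaches from about 350 to 850 mm from the base axis. Payload 8.1 kg.
Tool frame: the origin (TCP) lies midway between the tips of the shut fingers; the grasp point (between the pads) lies 19 mm behind it (r.pinch_z is the distance from the TCP to the grasp point, in mm); z points along the fingers, y is the line along which they close (so a half turn about z gives the same grasp; the last joint's range is limited). The gripper opens to 85 mm and grips with 20 to 120 N. Pads are 22 mm wide; open, the fingers measure 114 mm over their backs; the gripper's body (76 mm by 85 mm) begins 54 mm behind the grasp point. The pads swing forward as they close: fully open they stand 13 mm farther back than shut.
Start: joints at [63.862, 7.471, 85.268, -0, 87.261, -4.893], TCP at [217.396, 559.236, 231.292] pointing down, gripper open.
Joint ranges: [-169.43, 169.43], [-51.17, 129.36], [1.28, 143.12], [-76.62, 256.62], [0, 156.53], [-152.29, 152.29]. Speed limits (degrees/s): [136.94, 136.94, 159.86, 180, 180, 180].

### API

Orientations are given as [roll, pitch, yaw] about the fixed x, y, z axes, in that order (R = Rz(yaw) Ry(pitch) Rx(roll)).
In Python, from bench import r gives the robot as it stands.
- The arm moves only by the shell command python3 -m jog 'ROWS' [OPENING] [FORCE]. ROWS is JSON, one flat list of numbers, 6 for each row, row after row: the shift along the tool's x, y, z in m, then the turn, a rotation vector about the tool's x, y, z in rad. A call has 1 to 8 rows; each row is the pose to reach, as a shift and turn from the pose commanded when the call began, along the tool's axes at that moment; what a row does not reach only later rows make up. A row lasts 1/8 s, in which the tool goes at most 62.5 mm and 10.7 degrees, less where a joint would pass 70% of its speed; a pose out of reach is approached as far as the arm can. A call with a gripper value outside its range is refused whole. OPENING is the opening, from -1 (shut) to 1 (fully open), set as the call begins (- or left out, the last holds). The fingers move at their own pace and stop on an object; FORCE is the grip in N (left out, the last holds). Time passes only in rows, so rows that repeat a pose let the fingers close. It gives the time, the measured TCP pose, the force, the opening and the grip force at its end, in the units of the state.
- r.sense(): the state, without advancing time (a new reading comes with each control period).
- r.snapshot(name): name is "scene" or "top" or "wrist"; returns a dict with "pixels" (400x640x3 uint8, red, green, blue), "range_z" (400x640 float32, mm along the optical axis (not along the pixel's ray), 0 where there is no reading), "K" (3x3 intrinsics, pixels), "rvec" (rotation vector, rad) and "tvec" (3), from world to camera coordinates, as OpenCV has them. Camera axes: x right, y down, z forward; pixel columns grow to the right and rows downward; lengths in mm; the calibration is good to about 2 mm. A picture is of the moment at which its call begins.
- r.hand_in(): hands the job in; it is judged then, once.
Trained networks look in a picture, given as the dict that the camera call returned (one of the last four; its "shot" number tells which), for a name from the list of things; names that differ only in an ending like _2 or _b are one class to them, and where a whole thing is asked for, a point or a joint stands for the part that bears it (a point fixed in the world has none). Each returns a list of dicts, best first, with "score" (0 to 1); they miss things now and then, are a little off and sometimes report something else, mostly with a low value. They report only what shows in the picture. A call takes as long as a camera call.
- r.look_for(picture, target): "bbox" ([left, top, right, bottom] in pixels, round what is visible of it).
- r.outline_of(picture, target): "region" (400x640 bool, what is visible of it) and "bbox" ([left, top, right, bottom] in pixels, round what is visible of it).
The state is a dict: "time": time; "joint_pos": joint angles; "qd": joint speeds; "joint_efforts": joint torques, N m; "tool_pos": TCP position; "tcp_rot": TCP orientation; "ft_force": force on the tool from outside, world axes, zero at the start; "wrist_torque": the same for the moment, N m; "finger_gap": finger opening in mm; "grip_force": force on a finger pad.
Only numpy, scipy, OpenCV 4.12 (cv2) and the standard library are available. Lean on these libraries where they do the work, as an engineer would, in place of code of your own. Each camera call takes 0.05 s, during which the arm holds its last target. There are 200 camera calls.

### The job

Clear the used rubber bung and the loose screw cap from the dark bench mat: set both on the steel tipping trap on top of the waste bin and let go of them. Then push the bin's sprung plunger fully down with the gripper so that the trap tips both into the bin, and let the plunger come all the way back up. Leave the stoppered flask, the beaker and the reagent jar standing where they are.

Things in the scene. Friction and masses are not known exactly. Their poses are not given: they have to be found in the camera images.
- mat: Flat dark rubber bench mat, 260 x 260 x 5 mm, fixed; origin at the centre of its underside (on the bench), x and y along its edges. The bung, cap, flask and beaker stand on it, one near each corner, about 65 mm from its centre in x and in y; which stands where varies.
- bung: Used red-brown solid rubber bung, a blunt cone standing on its wide end: 30 mm across at the bottom, 26 mm at the top, 30 mm high, about 22 g. Origin at the centre of the wide end, z towards the narrow end.
- cap: Loose white plastic screw cap lying closed side up on the mat: a ribbed solid disc 40 mm across and 22 mm high, about 15 g. Origin at the centre of its underside, z up.
- bin: White plastic bench waste bin with a grey lid, fixed: body 160 mm (x) by 260 mm (y), lid top 182 mm above the bench. Origin at the centre of its underside. In the lid, on the -y side, is the square trap; on the +y side stands the plunger (132 mm from the trap's centre).
- trap (a point): Centre of the upper face of the closed steel trap, 180 mm above the bench; axes as the bin's. The trap is a plate 126 x 126 mm in an opening 130 x 130 mm with a lip 8 mm higher than the plate. It is hinged along its +x edge and its -x edge drops when the plunger is pushed. A light spring holds it shut: it sags if pressed on.
- flap (a joint): Tip angle of the trap, rad: 0 shut and level, 1.25 fully tipped. Linked to the plunger in proportion.
- plunger: Sprung plunger: a steel stem with a round dark steel push pad on top, 44 mm across and 12 mm thick. Origin at the centre of the pad's top face, z up: 238 mm above the bench when up, 208 mm when fully down (30 mm stroke, straight down). It takes 6 N at first and 14 N at the bottom, and a spring returns it.
- bin_in (a point): Centre of the bin's inner floor, 4 mm above the bench; axes as the bin's. The inside is 152 mm (x) by 252 mm (y).
- flask: Clear glass conical flask closed with a bung in its neck, 64 mm across at the foot, 110 mm high. Origin at the centre of its underside. Stays where it is.
- beaker: Small glass beaker, 54 mm across, 70 mm high. Origin at the centre of its underside. Stays where it is.
- reagent: Amber glass reagent jar with a white lid, 64 mm across, 130 mm high, standing beyond the mat and bin near the middle. Origin at the centre of its underside. Stays where it is.

How it is judged (in metres and radians):
On the way, in this order (a step that is already met when the one before it is completed fails the run):
1. the bung and the cap both lie on the shut trap, let go of and at rest (x of bung in the frame of trap between -0.065 and 0.065 m and y of bung in the frame of trap between -0.065 and 0.065 m and z of bung in the frame of trap between -0.006 and 0.035 m and contact force between the fingers and bung below 0.2 N and linear speed of each of bung, cap below 0.05 m/s and x of cap in the frame of trap between -0.065 and 0.065 m and y of cap in the frame of trap between -0.065 and 0.065 m and z of cap in the frame of trap between -0.006 and 0.035 m and contact force between the fingers and cap below 0.2 N and value of joint flap below 0.15 rad), for 0.2 s.
2. the plunger is pushed fully down (at least 27 of its 30 mm) by the gripper on its pad (z of plunger in the frame of bin below 0.211 m and contact force between the fingers and plunger above 1 N), for 0.1 s.
At the end, for the whole second after the job is handed in: The bung and the cap lie at rest inside the bin (origins within its walls and less than 100 mm above its inner floor), the plunger is back up (within 3 mm) with the trap shut (within 0.13 rad), and the flask, beaker and jar stand upright (within 0.2 rad) within 30 mm of where they began (x of bung in the frame of bin_in between -0.08 and 0.08 m and y of bung in the frame of bin_in between -0.13 and 0.13 m and z of bung in the frame of bin_in between -0.005 and 0.1 m and linear speed of each of bung, cap below 0.05 m/s and x of cap in the frame of bin_in between -0.08 and 0.08 m and y of cap in the frame of bin_in between -0.13 and 0.13 m and z of cap in the frame of bin_in between -0.005 and 0.1 m and z of plunger in the frame of bin above 0.235 m and value of joint flap below 0.13 rad and distance of each of flask, beaker, reagent from where it was at the start of the episode below 0.03 m and angle between each of flask, beaker, reagent's own z axis and vertical below 0.2 rad); the robot touches nothing.
It fails at once if the flask is tipped or shoved more than 30 mm (distance of flask from where it was at the start of the episode above 0.03 m or angle between flask's own z axis and vertical above 0.5 rad).
It fails at once if the beaker is tipped or shoved more than 30 mm (distance of beaker from where it was at the start of the episode above 0.03 m or angle between beaker's own z axis and vertical above 0.5 rad).
It fails at once if the reagent jar is tipped or shoved more than 30 mm (distance of reagent from where it was at the start of the episode above 0.03 m or angle between reagent's own z axis and vertical above 0.5 rad).
It also fails if it takes over 67 s, if anything falls off the work surface, if the arm or the gripper's body presses on something with over 40 N, if the wrist force passes 120 N, or if a joint passes its speed limit or range.

## Working session

There is one attempt and no reset: what is moved stays moved. The work goes in short steps, Python scripts to look and compute and a shell command to move; the robot and the scene stay as the last step left them, time stands still between calls to the robot, and variables do not carry over. Pictures are saved under pics/ and viewed, at most 10 in all, crops included, and the job is handed in when it is done.

```bash
mkdir -p pics
cat > h.py <<'E'
import numpy as np,cv2
from bench import r
def pts(s,mask):
    v,u=np.nonzero(mask&(s["range_z"]>0)); z=s["range_z"][v,u]
    K=s["K"]; c=np.stack([(u-K[0,2])*z/K[0,0],(v-K[1,2])*z/K[1,1],z],1)
    R=cv2.Rodrigues(np.array(s["rvec"],float))[0]
    return (c-np.array(s["tvec"]).ravel())@R
def save(s,n): cv2.imwrite(f"pics/{n}.png",s["pixels"][:,:,::-1])
E
python3 - <<'E'
from h import *
st=r.sense();print({k:np.round(st[k],2).tolist() for k in("time","tool_pos","tcp_rot","finger_gap")})
for cam in("top","scene"):
    s=r.snapshot(cam);save(s,cam)
    for n in("mat","bung","cap","bin","trap","plunger","flask","beaker","reagent"):
        try:o=r.outline_of(s,n)
        except Exception as e: print(n,e);continue
        for d in o[:2]:
            p=pts(s,d["region"])
            if len(p)<5: continue
            zt=np.percentile(p[:,2],97); t=p[p[:,2]>zt-5]
            print(cam,n,round(d["score"],2),np.round(d["bbox"]).tolist(),"zt",round(zt,1),"topmid",((t.min(0)+t.max(0))/2).round(1)[:2],"ext",np.ptp(t,0).round()[:2],"med",np.median(p,0).round(1),"minAreaRect",[np.round(x,1).tolist() for x in cv2.minAreaRect(t[:,:2].astype(np.float32))[0:2]],round(cv2.minAreaRect(t[:,:2].astype(np.float32))[2],1))
E
```

```text
{'time': 0.0, 'tool_pos': [217.15, 558.75, 230.27], 'tcp_rot': [-179.9, -0.01, 158.76], 'finger_gap': 85.31}
top mat 0.64 [202.0, 170.0, 325.0, 287.0] zt 7.8 topmid [547.7 179.4] ext [315. 315.] med [544.9 177.7   4.3] minAreaRect [[548.1, 179.9], [260.1, 259.4]] 73.7
top bung 0.44 [237.0, 180.0, 255.0, 203.0] zt 75.0 topmid [628.3 227.6] ext [51. 51.] med [633.7 235.   41.3] minAreaRect [[627.8, 227.8], [49.9, 50.1]] 79.4
top cap 0.54 [220.0, 231.0, 239.0, 245.0] zt 29.4 topmid [506.4 263.8] ext [37. 37.] med [506.2 262.4  26.2] minAreaRect [[506.9, 264.1], [36.3, 37.0]] 15.5
top bin 0.65 [359.0, 197.0, 492.0, 284.0] zt 235.8 topmid [ 499.7 -129. ] ext [43. 44.] med [ 507.8 -203.2  180.7] minAreaRect [[498.9, -128.2], [41.7, 42.1]] 48.4
top trap 0.92 [360.0, 200.0, 492.0, 285.0] zt 235.7 topmid [ 499.7 -129. ] ext [43. 44.] med [ 507.3 -202.1  180.7] minAreaRect [[498.9, -128.2], [41.7, 42.1]] 48.4
top plunger 0.61 [385.0, 234.0, 404.0, 249.0] zt 240.0 topmid [ 499.5 -128.4] ext [42. 40.] med [ 498.7 -129.   237. ] minAreaRect [[498.8, -129.3], [39.3, 41.5]] 39.5
top flask 0.83 [267
[... 2057 characters left out ...]
Rect [[500.8, -127.0], [42.0, 42.2]] 57.9
scene plunger 0.48 [173.0, 92.0, 314.0, 216.0] zt 194.9 topmid [ 518.7 -207.9] ext [142. 212.] med [ 563.8 -179.7  177.1] minAreaRect [[503.7, -221.6], [103.2, 229.9]] 18.7
scene flask 0.56 [369.0, 182.0, 396.0, 226.0] zt 116.1 topmid [468.8 132.3] ext [30. 28.] med [481.8 135.5  49.7] minAreaRect [[468.9, 132.5], [29.9, 27.5]] 2.9
scene beaker 0.93 [386.0, 258.0, 417.0, 296.0] zt 76.1 topmid [629.1 229.2] ext [53. 53.] med [618.4 229.9  49.4] minAreaRect [[629.6, 229.4], [51.9, 52.8]] 72.4
scene reagent 0.82 [243.0, 254.0, 280.0, 311.0] zt 131.7 topmid [779.5  -3.7] ext [56. 56.] med [791.5   9.1 106.5] minAreaRect [[779.7, -3.2], [55.8, 54.0]] 36.1
```

View images.

Run:
```python
from h import *
s=r.snapshot("top")
p=pts(s,np.ones((400,640),bool))
near=(np.hypot(p[:,0]-510,p[:,1]+200)<250)
l=p[near&(p[:,2]>170)&(p[:,2]<200)]
print("lid",cv2.minAreaRect(l[:,:2].astype(np.float32)))
print(np.histogram(l[:,2],bins=np.arange(170,201,2)))
hi=l[l[:,2]>186.5]; print("lip",cv2.minAreaRect(hi[:,:2].astype(np.float32)),len(hi))
b=p[(np.hypot(p[:,0]-585,p[:,1]-96)<25)&(p[:,2]>28)];print("bung top",(b.min(0)+b.max(0))/2,np.ptp(b,0))
c=cv2.hconcat([s["pixels"][100:320,180:520]]);cv2.imwrite("pics/c.png",cv2.resize(c,None,fx=2.3,fy=2.3)[:,:,::-1])
```

```text
lid ((512.6832885742188, -210.06765747070312), (168.3262481689453, 268.8441162109375), 9.40026569366455)
(array([   0,    1,   49,  640, 2440, 3278, 1439,  264,  282,  157,   42,
         69,   33,    5,    0]), array([170, 172, 174, 176, 178, 180, 182, 184, 186, 188, 190, 192, 194,
       196, 198, 200]))
lip ((513.3530883789062, -216.1580810546875), (140.32492065429688, 227.71705627441406), 9.70999526977539) 524
bung top [583.28380502  94.51998108  34.4930478 ] [25.20845221 24.25753417 12.73604641]
```

View pics/c.png

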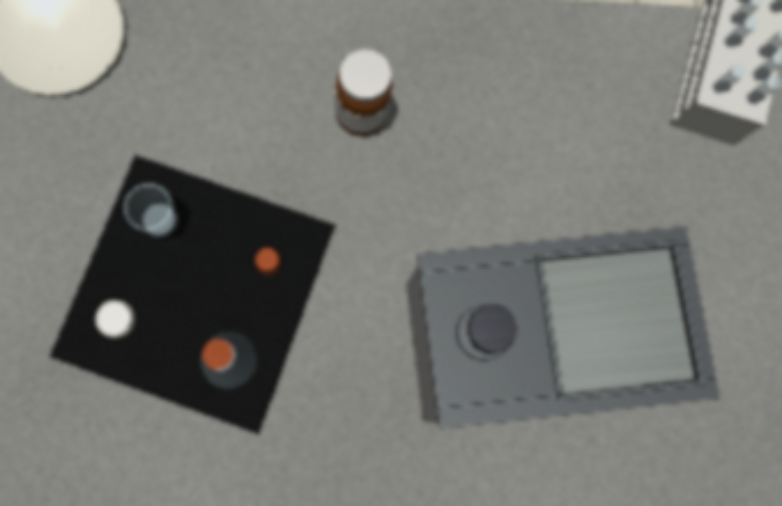

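View pics/scene.png

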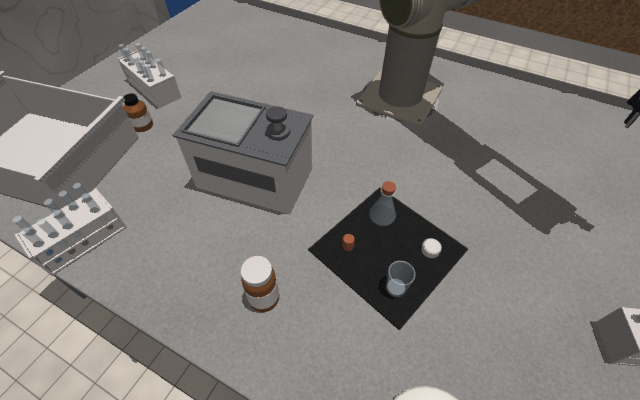

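The top view shows the cap at crop (115,318), the bung at (266,260), the stoppered flask at (218,355), the beaker at (150,208), the trap at (618,320) and the plunger at (490,328). These match the depth measurements. I'll fetch the cap first, with the tool yaw turned to 99.4° to line up with the bin.

```bash
python3 -m jog '[-0.047,-0.021,0.016,0,0,0.13,-0.094,-0.042,0.033,0,0,0.26,-0.141,-0.064,0.049,0,0,0.39,-0.189,-0.085,0.066,0,0,0.52,-0.236,-0.106,0.082,0,0,0.65,-0.283,-0.127,0.098,0,0,0.78,-0.330,-0.148,0.115,0,0,0.91,-0.377,-0.1695,0.131,0,0,1.036]' 1 30
python3 -m jog '[0,0,0,0,0,0,0,0,0,0,0,0]'
cat >> h.py <<'E'
def to(*P):
    st=r.sense(); p=np.array(st["tool_pos"]); a=np.radians(st["tcp_rot"])
    cz,sz=np.cos(a[2]),np.sin(a[2])
    R=np.array([[cz,sz,0],[sz,-cz,0],[0,0,-1.]])
    print("t",st["time"],"pos",np.round(p,1),np.round(st["tcp_rot"],2))
    for q in P: print(q,"->",np.round(R.T@(np.array(q)-p)/1000,4))
E
python3 - <<'E'
from h import *
s=r.snapshot("wrist");save(s,"w1")
for d in r.outline_of(s,"cap")[:2]:
    p=pts(s,d["region"]);t=p[p[:,2]>np.percentile(p[:,2],90)-4]
    print(d["score"],(t.min(0)+t.max(0))/2,np.ptp(t,0))
to((507.5,264.6,8))
E
```

```text
time: 2.05
tool_pos: [508.5, 263.4, 99.9]
tcp_rot: [180.0, -0.0, 99.2]
ft_force: [0.9, 1.2, -0.4]
finger_gap: 85.4
grip_force: 0.0
time: 2.3
tool_pos: [507.3, 264.7, 100.3]
tcp_rot: [-180.0, -0.0, 99.4]
ft_force: [-0.2, 0.2, 0.4]
finger_gap: 85.4
grip_force: 0.0
0.86 [505.60028728 264.27882897  27.23321662] [41.19817089 41.29567218  5.21974716]
t 2.4 pos [507.  265.6 100.9] [ 1.7996e+02 -3.0000e-02  9.9500e+01]
(507.5, 264.6, 8) -> [-0.0011  0.0003  0.0929]
```

View pics/w1.png

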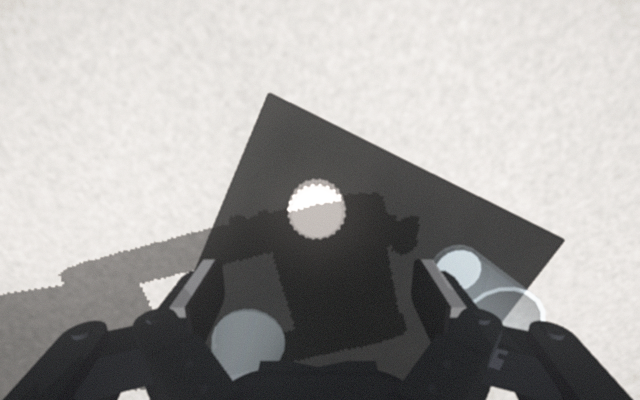

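The wrist view has the cap at (317,208), midway between the fingers, and the flask and beaker are clear of their paths. Descending to grasp it.

```bash
python3 -m jog '[0,0,0.03,0,0,0,0,0,0.06,0,0,0,0,0,0.082,0,0,0,0,0,0.091,0,0,0,0,0,0.091,0,0,0]'
python3 -m jog '[0,0,0,0,0,0,0,0,0,0,0,0,0,0,0,0,0,0,0,0,0,0,0,0,0,0,0,0,0,0,0,0,0,0,0,0]' -1 30
python3 -m jog '[0,0,-0.03,0,0,0,0,0,-0.09,0,0,0,0,0,-0.15,0,0,0,0,0,-0.21,0,0,0,0,0,-0.255,0,0,0,0,0,-0.262,0,0,0]'
python3 - <<'E'
from h import *
y=np.array([-.1633,.9866]); pl=np.array([499.7,-128]); tr=pl-132*y
print(tr)
c=tr-28*y; b=tr+28*y
to((*c,270),(*c,184),(*b,184))
E
```

```text
time: 3.02
tool_pos: [506.8, 265.3, 9.3]
tcp_rot: [-180.0, 0.0, 99.5]
ft_force: [0.4, 0.1, -0.3]
finger_gap: 85.5
grip_force: 0.0
time: 3.78
tool_pos: [508.2, 265.0, 10.5]
tcp_rot: [179.9, -0.0, 99.4]
ft_force: [-1.3, -0.0, 6.0]
finger_gap: 38.3
grip_force: 30.6
time: 4.53
tool_pos: [509.2, 265.3, 276.4]
tcp_rot: [179.6, -0.1, 99.4]
ft_force: [-0.0, -0.9, -0.4]
finger_gap: 38.5
grip_force: 30.4
[ 521.2556 -258.2312]
t 4.525 pos [509.2 265.3 276.4] [ 1.7956e+02 -1.0000e-01  9.9390e+01]
(np.float64(525.828), np.float64(-285.856), 270) -> [-0.5465 -0.0735  0.0064]
(np.float64(525.828), np.float64(-285.856), 184) -> [-0.5465 -0.0735  0.0924]
(np.float64(516.6831999999999), np.float64(-230.6064), 184) -> [-0.4905 -0.0736  0.0924]
```

```bash
python3 -m jog '[-0.04,-0.005,0,0,0,0,-0.1,-0.013,0,0,0,0,-0.16,-0.0215,0,0,0,0,-0.22,-0.0296,0,0,0,0,-0.28,-0.0377,0,0,0,0,-0.34,-0.0457,0,0,0,0,-0.4,-0.0538,0,0,0,0,-0.46,-0.0619,0,0,0,0]'
python3 -m jog '[-0.05,-0.0067,0,0,0,0,-0.08,-0.0108,0,0,0,0,-0.0865,-0.0116,0,0,0,0,-0.0865,-0.0116,0,0,0,0,-0.0865,-0.0116,0,0,0,0]'
python3 - <<'E'
from h import *
s=r.snapshot("top");save(s,"t2")
cv2.imwrite("pics/t2.png",cv2.resize(s["pixels"][150:330,320:530],None,fx=2,fy=2)[:,:,::-1])
to((525.8,-285.9,200),(525.8,-285.9,186))
E
```

```text
time: 5.52
tool_pos: [520.6, -201.1, 269.9]
tcp_rot: [-179.9, -0.1, 99.4]
ft_force: [0.8, 0.8, -0.1]
finger_gap: 38.7
grip_force: 30.4
time: 6.15
tool_pos: [524.2, -285.3, 271.0]
tcp_rot: [-180.0, -0.0, 99.5]
ft_force: [-0.1, -0.3, 1.2]
finger_gap: 38.6
grip_force: 30.4
t 6.2 pos [ 524.3 -285.3  271.3] [ 1.800e+02 -1.000e-02  9.948e+01]
(525.8, -285.9, 200) -> [-0.0009  0.0014  0.0713]
(525.8, -285.9, 186) -> [-0.0009  0.0014  0.0853]
```

```bash
python3 -m jog '[0,0.001,0.03,0,0,0,0,0.001,0.06,0,0,0,0,0.001,0.078,0,0,0,0,0.001,0.085,0,0,0,0,0.001,0.085,0,0,0,0,0.001,0.085,0,0,0]'
python3 -m jog '[0,0,0,0,0,0,0,0,0,0,0,0,0,0,0,0,0,0,0,0,0,0,0,0]' 0.35
python3 -m jog '[0,0,-0.02,0,0,0,0,0,-0.05,0,0,0,0,0,-0.08,0,0,0,0,0,-0.085,0,0,0]'
python3 - <<'E'
from h import *
to((525.8,-285.9,200),(583.5,95.5,270),(583.5,95.5,120))
E
```

```text
time: 6.95
tool_pos: [525.7, -286.8, 187.8]
tcp_rot: [179.9, 0.1, 99.4]
ft_force: [0.2, -0.3, -0.4]
finger_gap: 38.5
grip_force: 30.3
time: 7.45
tool_pos: [525.0, -286.4, 186.3]
tcp_rot: [180.0, 0.0, 99.4]
ft_force: [-0.6, -0.1, -0.0]
finger_gap: 57.7
grip_force: 0.0
time: 7.95
tool_pos: [526.4, -287.2, 275.9]
tcp_rot: [179.7, 0.3, 99.4]
ft_force: [0.4, 0.0, -0.0]
finger_gap: 57.7
grip_force: 0.0
t 7.95 pos [ 526.4 -287.2  275.9] [179.73   0.25  99.4 ]
(525.8, -285.9, 200) -> [ 0.0014 -0.0004  0.0759]
(583.5, 95.5, 270) -> [0.3683 0.1188 0.0059]
(583.5, 95.5, 120) -> [0.3683 0.1188 0.1559]
```

```bash
python3 -m jog '[0.035,0.011,0,0,0,0,0.09,0.029,0,0,0,0,0.145,0.047,0,0,0,0,0.2,0.065,0,0,0,0,0.255,0.083,0,0,0,0,0.31,0.1,0.02,0,0,0,0.355,0.115,0.05,0,0,0,0.367,0.119,0.09,0,0,0]' 1
python3 -m jog '[0,0,0.04,0,0,0,0,0,0.06,0,0,0,0,0,0.06,0,0,0]'
python3 - <<'E'
from h import *
for cam in("top","wrist"):
    s=r.snapshot(cam);save(s,cam+"3")
    if cam=="top": cv2.imwrite("pics/t3.png",cv2.resize(s["pixels"][130:330,180:530],None,fx=2,fy=2)[:,:,::-1])
    p=pts(s,np.ones((400,640),bool))
    if cam=="wrist":
      for d in r.outline_of(s,"bung")[:2]:
        q=pts(s,d["region"]);t=q[q[:,2]>np.percentile(q[:,2],90)-4]
        print(d["score"],d["bbox"],(t.min(0)+t.max(0))/2,np.ptp(t,0))
    else:
      c=p[(np.hypot(p[:,0]-526,p[:,1]+286)<45)&(p[:,2]>195)];print("cap",(c.min(0)+c.max(0))/2,np.ptp(c,0))
to((583.5,95.5,10))
E
```

```text
time: 8.95
tool_pos: [583.0, 98.4, 181.2]
tcp_rot: [179.9, -0.0, 99.6]
ft_force: [-0.3, -0.6, -0.1]
finger_gap: 85.7
grip_force: 0.0
time: 9.32
tool_pos: [581.2, 94.8, 119.6]
tcp_rot: [-179.8, -0.0, 99.4]
ft_force: [-0.2, -0.1, -0.2]
finger_gap: 85.3
grip_force: 0.0
cap [ 526.51770292 -286.13688802  200.02219062] [41.68439423 40.38513963  9.39524945]
0.84 [303.4, 177.9, 337.9, 225.0] [582.38980588  94.28267078  35.36222568] [25.3724715  25.37140569  5.61789475]
t 9.475 pos [583.9  94.9 123.5] [1.7982e+02 1.0000e-02 9.9360e+01]
(583.5, 95.5, 10) -> [ 0.0006 -0.0003  0.1135]
```

View pics/t3.png

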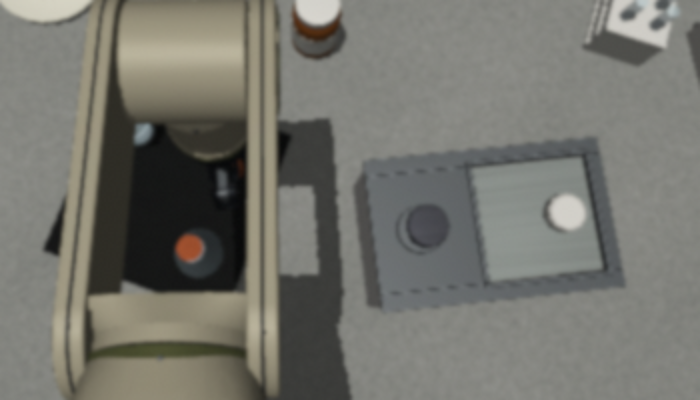

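View pics/wrist3.png

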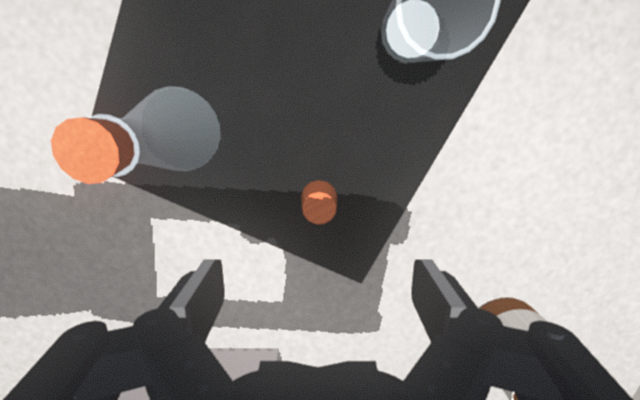

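The cap lies flat on the trap at crop (567,212). In the wrist view the bung at (320,200) is centred between the fingers, so I'll descend and grasp it.

```bash
python3 -m jog '[0,0,0.03,0,0,0,0,0,0.07,0,0,0,0,0,0.1,0,0,0,0,0,0.111,0,0,0,0,0,0.111,0,0,0]'
python3 -m jog '[0,0,0,0,0,0,0,0,0,0,0,0,0,0,0,0,0,0,0,0,0,0,0,0,0,0,0,0,0,0,0,0,0,0,0,0]' -1 35
python3 -m jog '[0,0,-0.03,0,0,0,0,0,-0.09,0,0,0,0,0,-0.15,0,0,0,0,0,-0.21,0,0,0,0,0,-0.255,0,0,0,0,0,-0.262,0,0,0,0,0,-0.262,0,0,0]'
python3 - <<'E'
from h import *
to((516.7,-230.6,270))
E
```

```text
time: 10.1
tool_pos: [583.1, 95.1, 11.1]
tcp_rot: [180.0, 0.0, 99.4]
ft_force: [-0.8, -0.5, 0.1]
finger_gap: 85.4
grip_force: 0.0
time: 10.85
tool_pos: [583.2, 95.2, 11.3]
tcp_rot: [179.9, 0.0, 99.4]
ft_force: [-1.5, -0.2, 6.3]
finger_gap: 26.5
grip_force: 34.6
time: 11.72
tool_pos: [582.6, 95.2, 272.2]
tcp_rot: [180.0, 0.0, 99.4]
ft_force: [0.3, 0.6, -1.4]
finger_gap: 27.1
grip_force: 34.7
t 11.725 pos [582.6  95.2 272.2] [179.97   0.    99.4 ]
(516.7, -230.6, 270) -> [-0.3107 -0.1182  0.0022]
```

```bash
python3 -m jog '[-0.03,-0.011,0,0,0,0,-0.08,-0.03,0,0,0,0,-0.13,-0.049,0,0,0,0,-0.18,-0.068,0,0,0,0,-0.23,-0.087,0,0,0,0,-0.28,-0.106,0,0,0,0,-0.305,-0.116,0,0,0,0,-0.311,-0.118,0,0,0,0]'
python3 -m jog '[0,0,0,0,0,0,0,0,0,0,0,0,0,0,0.03,0,0,0,0,0,0.06,0,0,0,0,0,0.077,0,0,0,0,0,0.083,0,0,0,0,0,0.083,0,0,0]'
python3 - <<'E'
from h import *
to((516.7,-230.6,188))
E
```

```text
time: 12.72
tool_pos: [515.3, -232.1, 269.4]
tcp_rot: [-179.8, -0.2, 99.2]
ft_force: [-0.4, 0.9, -0.8]
finger_gap: 26.7
grip_force: 34.7
time: 13.6
tool_pos: [517.2, -230.8, 189.8]
tcp_rot: [180.0, 0.0, 99.4]
ft_force: [0.1, 0.7, -0.5]
finger_gap: 26.8
grip_force: 34.7
t 13.6 pos [ 517.2 -230.8  189.8] [1.7998e+02 1.0000e-02 9.9420e+01]
(516.7, -230.6, 188) -> [ 0.0002 -0.0005  0.0018]
```

```bash
python3 -m jog '[0,0,0.001,0,0,0,0,0,0.001,0,0,0,0,0,0.001,0,0,0,0,0,0.001,0,0,0]' 0.15
python3 -m jog '[0,0,-0.02,0,0,0,0,0,-0.05,0,0,0,0,0,-0.09,0,0,0,0,0,-0.09,0,0,0]'
python3 -m jog '[0.03,0,0,0,0,0,0.08,0,0,0,0,0,0.1,0,0,0,0,0,0.104,0,0,0,0,0,0.104,0,0,0,0,0,0.104,0,0,0,0,0]' -1
python3 - <<'E'
from h import *
s=r.snapshot("scene");cv2.imwrite("pics/s4.png",cv2.resize(s["pixels"][60:220,150:350],None,fx=3,fy=3)[:,:,::-1])
to((499.7,-128,240),(499.7,-128,205))
E
```

```text
time: 14.1
tool_pos: [517.0, -231.0, 188.5]
tcp_rot: [180.0, 0.0, 99.4]
ft_force: [-0.9, 0.2, -1.3]
finger_gap: 49.3
grip_force: 0.0
time: 14.6
tool_pos: [518.9, -232.1, 284.6]
tcp_rot: [179.6, 0.3, 99.4]
ft_force: [-0.7, 0.3, 0.3]
finger_gap: 49.1
grip_force: 0.0
time: 15.35
tool_pos: [500.0, -129.4, 278.2]
tcp_rot: [-180.0, 0.0, 99.3]
ft_force: [-0.3, 0.3, 0.2]
finger_gap: -0.0
grip_force: 0.0
t 15.4 pos [ 500.  -129.3  278.1] [-179.98    0.     99.33]
(499.7, -128, 240) -> [ 0.0013 -0.      0.0381]
(499.7, -128, 205) -> [ 0.0013 -0.      0.0731]
```

View pics/s4.png

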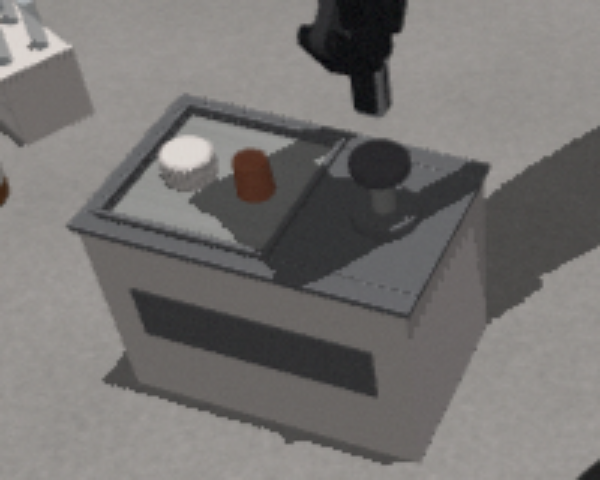

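Both lie on the trap, the cap at (188,163) and the bung at (254,175), and the fingers are over the pad at (380,163). Pressing the plunger next.

```bash
python3 -m jog '[0.001,0,0.03,0,0,0,0.001,0,0.04,0,0,0,0.001,0,0.05,0,0,0,0.001,0,0.06,0,0,0,0.001,0,0.066,0,0,0,0.001,0,0.069,0,0,0,0.001,0,0.069,0,0,0,0.001,0,0.069,0,0,0]'
```

```text
time: 16.4
tool_pos: [499.6, -127.8, 211.3]
tcp_rot: [180.0, 0.0, 99.4]
ft_force: [-8.1, 1.8, 11.9]
finger_gap: -0.0
grip_force: 5.7
```

```bash
python3 -m jog '[0,0,0.0,0,0,0,0,0,0.0,0,0,0]'
python3 - <<'E'
from h import *
s=r.snapshot("scene");cv2.imwrite("pics/s5.png",cv2.resize(s["pixels"][60:220,150:350],None,fx=3,fy=3)[:,:,::-1])
E
```

```text
time: 16.65
tool_pos: [499.6, -127.8, 211.3]
tcp_rot: [180.0, 0.0, 99.4]
ft_force: [-6.9, 2.5, 11.8]
finger_gap: -0.0
grip_force: 5.7
```

View pics/s5.png

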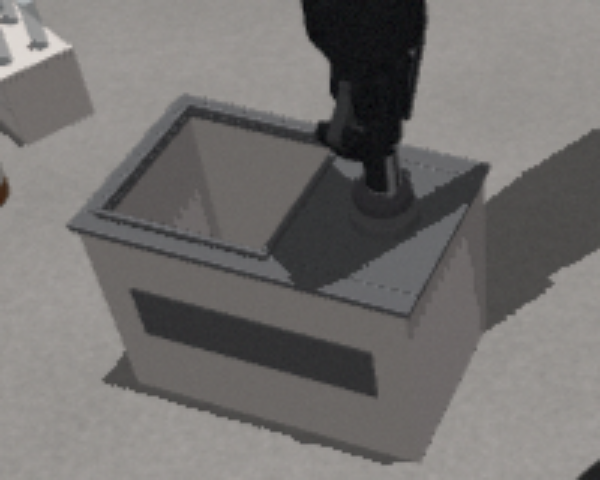

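The trap is tipped and empty, but the depth is borderline at 211 mm and 12 N. Pressing a little further.

```bash
python3 -m jog '[0,0,0.002,0,0,0,0,0,0.004,0,0,0,0,0,0.004,0,0,0,0,0,0.004,0,0,0]'
```

```text
time: 17.2
tool_pos: [500.0, -127.9, 208.0]
tcp_rot: [179.9, 0.1, 99.4]
ft_force: [-7.1, 2.4, 15.8]
finger_gap: 0.1
grip_force: 7.5
```

```bash
python3 -m jog '[0,0,0.0015,0,0,0,0,0,0.0015,0,0,0,0,0,0.0015,0,0,0,0,0,0.0015,0,0,0]'
```

```text
time: 17.7
tool_pos: [500.0, -128.0, 207.9]
tcp_rot: [179.9, 0.1, 99.4]
ft_force: [-13.9, 2.6, 24.5]
finger_gap: -0.0
grip_force: 12.2
```

```bash
python3 -m jog '[0,0,-0.01,0,0,0,0,0,-0.02,0,0,0,0,0,-0.03,0,0,0,0,0,-0.05,0,0,0,0,0,-0.08,0,0,0,0,0,-0.12,0,0,0,0,0,-0.12,0,0,0,0,0,-0.12,0,0,0]'
python3 -m jog '[0.15,0,0,0,0,0,0.15,0,0,0,0,0,0.15,0,0,0,0,0,0.15,0,0,0,0,0,0.15,0,0,0,0,0,0.15,0,0,0,0,0]'
python3 - <<'E'
from h import *
s=r.snapshot("scene");cv2.imwrite("pics/s6.png",cv2.resize(s["pixels"][60:360,150:500],None,fx=2,fy=2)[:,:,::-1])
s=r.snapshot("top");p=pts(s,np.ones((400,640),bool))
q=p[(np.hypot(p[:,0]-500,p[:,1]+128)<15)];print("pad z",np.median(q[:,2]))
q=p[(np.hypot(p[:,0]-521,p[:,1]+258)<50)];print("trap z",np.percentile(q[:,2],[2,50,98]))
E
```

```text
time: 18.7
tool_pos: [499.8, -127.3, 323.8]
tcp_rot: [180.0, -0.0, 99.4]
ft_force: [0.6, 0.5, -0.2]
finger_gap: -0.4
grip_force: 0.0
time: 19.45
tool_pos: [475.3, 19.6, 323.3]
tcp_rot: [-179.9, 0.0, 99.3]
ft_force: [0.4, 0.7, 0.4]
finger_gap: 0.2
grip_force: 0.0
pad z 237.40721666256258
trap z [176.37568241 179.3080882  182.37805143]
```

View pics/s6.png

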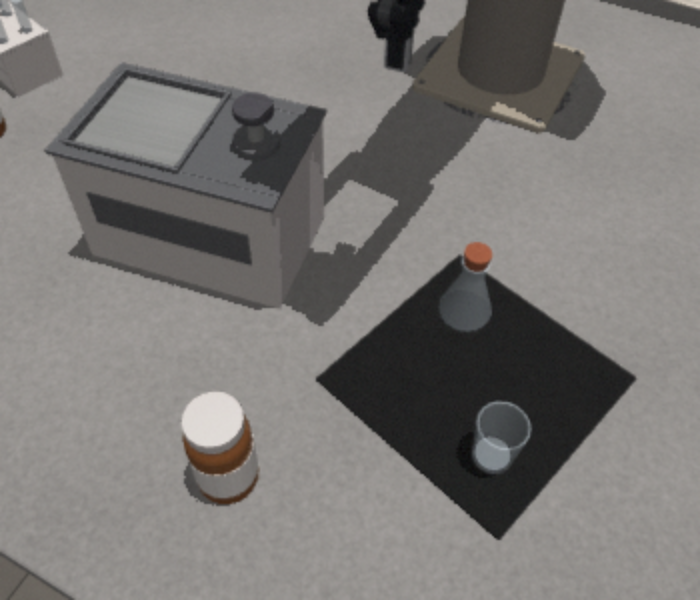

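The plunger is back up at (253,110), the trap is shut and empty at (150,120), the mat is cleared, and the glassware is still standing. Handing in.

```bash
python3 -c "
from bench import r
print(r.hand_in())"
```

```text
the job is handed in; nothing more can be done
None
```

The bung and cap were tipped into the bin, the plunger is back up with the trap shut, and the flask, beaker and jar were left standing in place; the job is handed in, but no verdict was returned.

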